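# Hang a power module on the test easel and clamp it

### The job

Hang the metal power module on the sloping test easel: pass the keyhole in its steel ear over the ball knob, then slide the module down the slope until the knob's shank is fully home in the closed end of the slot, with the module sitting straight and flat on the board. Then tighten the ball knob clockwise, as you look at it, up to its stop, and let go. Leave the parts bin, the wooden block and the screwdriver where they are.

Things in the scene. Friction and masses are not known exactly. Their poses are not given: they have to be found in the camera images.
- module_center (a point): Centre of the power module's case, the place to grasp it (across y). Plain aluminium box 90 mm long (x), 58 wide (y), 40 high (z, out of the lid), 0.3 to 0.55 kg, on four 6 mm rubber feet: this point is 26 mm above what it stands on. Starts on its feet on the bench, left or right of the easel, with its steel ear (+x end) roughly away from the robot.
- keyhole_center (a point): Centre of the round 40 mm hole of the keyhole right through the ear, at the ear's underside: 69 mm along the module's +x from the case centre and 20 mm below it. The ear is a flat steel plate 58 mm wide, 3 mm thick, level with the case's underside (6 to 9 mm above the foot plane), from the case to 122 mm from the case centre. Axes as the module's.
- slot_end (a point): Point in the closed end of the slot, at the ear's underside, 105 mm along the module's +x from the case centre and 20 mm below it: the shank's axis passes here when the module is fully home. The slot runs on from the round hole towards the ear's end, narrows from 20 to 14 mm wide and ends in a half circle. Axes as the module's.
- screw_foot (a point): Foot of the clamp screw on the face of the easel's grey board, 136 mm above the bench. Axes: x up the slope, y across the board, z square out of it (35 degrees from vertical, leaning towards the robot). Board 240 mm wide, from 185 mm below to 105 mm above this point. Fixed; turned up to 12 degrees about vertical.
- board: The easel's board; same origin and axes as screw_foot. Standing on it: wiring ducts 24 mm high down both sides beyond y = 95 and -95 mm; a terminal rail 45 mm high across the top, from x = +57 mm upwards. Its top, the highest part of the easel, is 0.24 m above the bench. Otherwise bare around the knob.
- ball_center (a point): Centre of the smooth black ball knob, 32 mm in diameter, on a 10 mm steel shank square to the board: 25.8 mm above the board at joint value 0, up to 2.1 mm lower when tight. Round the shank's foot is a nut 19 mm across, 4.5 mm high; the ear goes between nut and ball. Grip the ball across its widest part or it slips out.
- clamp_knob (a joint): Turn of the ball knob about its shank (rad): grows clockwise as you look at the knob from outside the board; stop at 1.4 (tight). Starts loose, between 0 and 0.4. Stays where it is left, takes about 0.06 N m to turn, draws the ball down 1.5 mm per rad.
- parts_bin: Open clear plastic bin of small components, 115 x 85 x 45 mm; origin under its centre. On the other side of the easel from the module. Not to be moved.
- wood_block: Dark wooden block 100 x 55 x 40 mm; origin under its centre. Not to be moved.
- screwdriver: Screwdriver 190 mm long with an orange handle, lying on the bench along its x; not to be moved.

How it is judged:
By the outcome, as a careful person would: the job done as asked, in the order asked, and still so for the second after the job is handed in, with the robot touching nothing.
It also fails if it takes over 70 s, if anything falls off the work surface, if the arm or the gripper's body presses on something with over 40 N, if the wrist force passes 120 N, or if a joint passes its speed limit or range.

### The arm

A 6-joint arm with a two-finger parallel gripper is mounted at the origin on the work surface. World frame = base frame: x ahead of the robot, y to its left, z up, the work surface at z = 0. Lengths are in m, angles in rad, forces in N, time in s.
With the tool pointing down it reaches from about 0.325 to 0.9 m from the base axis. Payload 6.1 kg.
Tool frame: the origin (TCP) lies between the finger pads; the fingertips stand 22 mm ahead of it and the grasp point (between the pads) lies 3 mm ahead of it (tcp_to_tips is the distance from the TCP to the fingertips, in m); z points along the fingers, y is the line along which they close (so a half turn about z gives the same grasp; the last joint's range is limited). The gripper opens to 87 mm and grips with 3 to 60 N. Pads are 19 mm wide; open, the fingers measure 117 mm over their backs; the gripper's body (75 mm by 190 mm) begins 51 mm behind the grasp point.
Start: joints at [-1.455, 0.22, 1.526, -0, 1.395, -0.126], TCP at [0.15, -0.607, 0.245] pointing down, gripper open.
Joint ranges: [-2.98, 2.98], [-0.91, 2.08], [0.09, 2.57], [-1.24, 4.39], [0.2, 2.65], [-2.68, 2.68]. Speed limits (rad/s): [2.57, 2.57, 3.01, 3.14, 3.14, 3.14].

### API

Orientations are given as a unit quaternion [w, x, y, z].
In Python, from workcell import * gives the robot as it stands.
- The arm moves only by the tool move_arm, never from a script. Its arguments are lists of equal length, an entry for each row: "delta_rot": the turn, a rotation vector about the tool's x, y, z in rad, a list of three; "xyz": the shift along the tool's x, y, z in mm, a list of three; "jaw": the finger opening in mm, from 0 to 87. In form: {"delta_rot": [[wx, wy, wz], ...], "xyz": [[dx, dy, dz], ...], "jaw": [jaw, ...]}. A call has 1 to 20 rows; each row is the pose to reach, as a shift and turn from the pose commanded when the call began, along the tool's axes at that moment; what a row does not reach only later rows make up. A row lasts 1/10 s, in which the tool goes at most 50 mm and 8.59 degrees, less where a joint would pass 70% of its speed; a pose out of reach is approached as far as the arm can. A call with a gripper value outside its range is refused whole. The fingers move at their own pace and stop on an object; "squeeze" is the grip in N (left out, the last holds). Time passes only in rows, so rows that repeat a pose let the fingers close. It gives the time, the measured TCP pose, the force, the opening and the grip force at its end, in the units of the state.
- read_state(): the state, without advancing time (a new reading comes with each control period).
- snapshot(name): name is "side" or "top"; returns the picture (480x640x3 uint8, red, green, blue); there is no depth.
- camera_params(name): a dict with "camera_matrix" (3x3 intrinsics, pixels), "world_to_cam" (4x4, takes a point from world to camera coordinates). Camera axes: x right, y up, looking along -z (the intrinsics and any distortion apply to the point x, -y, -z); pixel columns grow to the right and rows downward; lengths in m; the calibration is good to about 2 mm. A picture is of the moment at which its call begins. camera_params takes no time and is no camera call.
- close_job(): hands the job in; it is judged then, once.
Trained networks look in the newest picture that a camera, given by its name, has taken for a name from the list of things; names that differ only in an ending like _2 or _b are one class to them, and where a whole thing is asked for, a point or a joint stands for the part that bears it (a point fixed in the world has none). Each returns a list of dicts, best first, with "confidence" (0 to 1); they miss things now and then, are a little off and sometimes report something else, mostly with a low value. They report only what shows in the picture. A call takes as long as a camera call.
- find_in(target, camera): "point" ([x, y, z] in m, in world coordinates, good to about 4 mm: the middle of the surface that is visible of it).
The state is a dict: "time_s": time; "q": joint angles; "qvel": joint speeds; "effort": joint torques, N m; "eef_pos": TCP position; "tool_rot": TCP orientation; "contact_force": force on the tool from outside, world axes, zero at the start; "ft_torque": the same for the moment, N m; "finger_gap": opening from 0.0 (shut) to 1.0 (fully open); "finger_force": force on a finger pad.
Only numpy, scipy, OpenCV 4.12 (cv2) and the standard library are available. Lean on these libraries where they do the work, as an engineer would, in place of code of your own. Each camera call takes 0.05 s, during which the arm holds its last target. There are 200 camera calls.

## Working session

There is one attempt and no reset: what is moved stays moved. The work goes in short steps, Python scripts to look and compute and a tool call to move; the robot and the scene stay as the last step left them, time stands still between calls to the robot, and variables do not carry over. Pictures are saved under pics/ and viewed, at most 10 in all, crops included, and the job is handed in when it is done.

Besides the shell and the picture viewer there is one more tool, called after "Emit:" as name(argument=value, ...) on one line, values as JSON. move_arm: Moves the arm, as the interface text tells. Its arguments: {"type":"object","properties":{"delta_rot":{"type":"array"},"xyz":{"type":"array"},"jaw":{"type":"array"},"squeeze":{"type":"number"}},"required":["delta_rot","xyz","jaw"]}

```bash
mkdir -p pics; ls; python3 - <<'E'
from workcell import *
import cv2,numpy as np
s=read_state();print(s)
for c in("side","top"):
    im=snapshot(c);cv2.imwrite(f"pics/{c}0.png",im[:,:,::-1])
    p=camera_params(c);print(c,p["camera_matrix"],np.linalg.inv(p["world_to_cam"]).round(3), p.keys())
    for t in["module_center","keyhole_center","slot_end","screw_foot","board","ball_center","clamp_knob","parts_bin","wood_block","screwdriver"]:
        try:print(c,t,[(np.round(d["point"],3).tolist(),round(d["confidence"],2)) for d in find_in(t,c)[:2]])
        except Exception as e:print(t,e)
E
```

```text
pics
{'time_s': 0.0, 'q': array([-1.45512118e+00,  2.21240739e-01,  1.52763714e+00, -1.25219092e-05,
        1.39467086e+00, -1.26065029e-01]), 'qvel': array([-4.91887210e-05,  1.34947293e-04, -7.49270724e-04,  3.44073035e-04,
       -7.54487058e-04, -1.65392651e-03]), 'effort': array([-1.92419553e-03, -4.94616079e+01, -3.87374067e+01,  6.97576907e-02,
        5.69728401e-02, -1.79029798e-04]), 'eef_pos': array([ 0.14956613, -0.60623938,  0.24341437]), 'tool_rot': array([-9.78063848e-04,  9.92703492e-01,  1.20577031e-01, -1.08207593e-06]), 'contact_force': array([ 0.50055408, -0.7980522 ,  0.04597532]), 'ft_torque': array([ 0.00135322,  0.00298279, -0.00901173]), 'finger_force': 0.0, 'finger_gap': 1.0004838385871482}
side [[447.24331953   0.         325.69271756]
 [  0.         447.24331953 238.20413997]
 [  0.           0.           1.        ]] [[ 0.977  0.157 -0.143  0.407]
 [-0.212  0.651 -0.729 -0.704]
 [-0.022  0.743  0.669  0.788]
 [ 0.     0.     0.     1.   ]] dict_keys(['camera_matrix', 'world_to_cam'])
side module_center [([0.468, 0.32, 0.033], 0.67)]
side keyhole_center [
[... 541 characters left out ...]
] [[ 0.027  0.989 -0.148  0.361]
 [-1.     0.026 -0.01   0.002]
 [-0.006  0.148  0.989  1.456]
 [ 0.     0.     0.     1.   ]] dict_keys(['camera_matrix', 'world_to_cam'])
top module_center [([0.476, 0.335, 0.046], 0.96)]
top keyhole_center [([0.478, 0.334, 0.042], 0.94)]
top slot_end [([0.48, 0.336, 0.047], 0.89)]
top screw_foot [([0.603, 0.031, 0.126], 0.91)]
top board [([0.606, 0.03, 0.125], 0.59)]
top ball_center [([0.613, 0.03, 0.167], 0.44)]
top clamp_knob [([0.613, 0.029, 0.174], 0.59)]
top parts_bin [([0.428, -0.324, 0.004], 0.8)]
top wood_block [([0.664, 0.317, 0.042], 0.93), ([0.616, 0.031, 0.168], 0.2)]
top screwdriver [([0.68, -0.332, 0.025], 0.71), ([0.663, 0.316, 0.041], 0.48)]
```

View pics/top0.png

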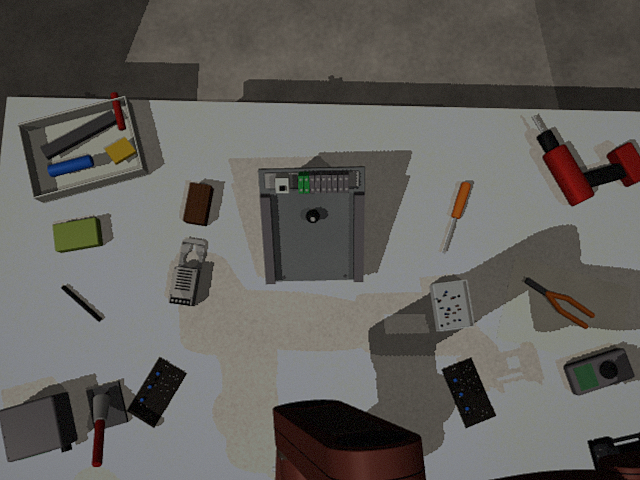

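View pics/side0.png

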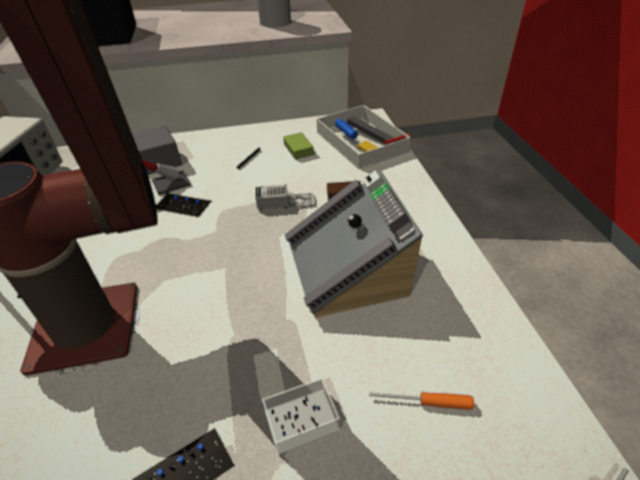

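The top view shows the module at about (187,272) with its ear towards (194,240), the ball at (313,215), and the board spanning columns 262–365 and rows 168–283. The side view shows the ball at (355,220) and the module at (285,197). Next I'll enlarge crops for exact pixels.

```bash
python3 - <<'E'
import cv2,numpy as np
t=cv2.imread("pics/top0.png")
def crop(im,x,y,w,h,s):
    c=cv2.resize(im[y:y+h,x:x+w],None,fx=s,fy=s,interpolation=cv2.INTER_CUBIC)
    for k in range(0,w,10):cv2.putText(c,str(x+k),(k*s,8),0,.3,(0,255,255),1);cv2.line(c,(k*s,10),(k*s,16),(0,255,255),1)
    for k in range(0,h,10):cv2.putText(c,str(y+k),(0,k*s+4),0,.3,(0,255,255),1)
    return c
a=crop(t,160,230,55,80,7)[:560]; b=crop(t,250,160,125,130,3)
o=np.zeros((570,385+385,3),np.uint8);o[:a.shape[0],:385]=a;o[:390,390:390+375]=b[:, :375]
cv2.imwrite("pics/c1.png",o)
E
```

```text
(no output)
```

View pics/c1.png

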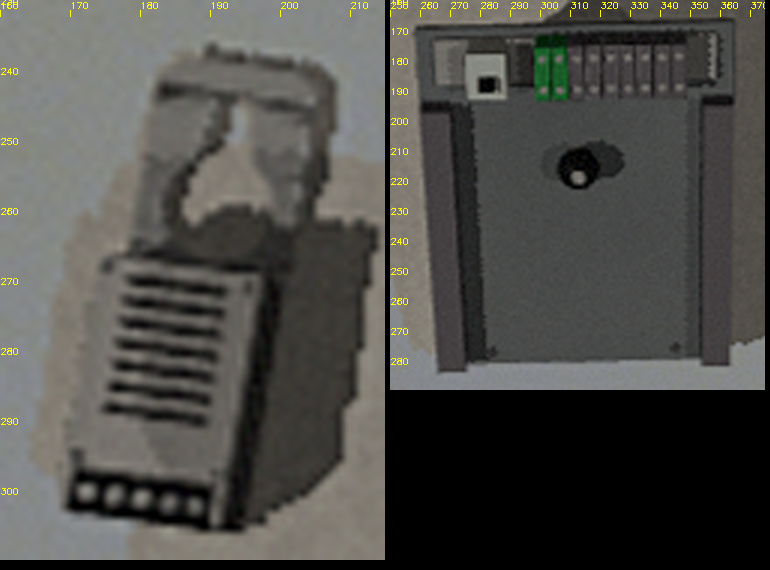

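The crop gives the lid corners at about (175,267), (198.3,269), (169.7,303) and (190.3,305.4). The ball is at (312.7,215), and the board's bottom edge runs (281.7,280)–(350,279). I'll fit poses to these.

```bash
cat > h.py <<'E'
from workcell import *
import numpy as np,cv2
from scipy.optimize import least_squares
from scipy.spatial.transform import Rotation as R
CP={c:camera_params(c) for c in("side","top")}
def proj(P,c):
    P=np.atleast_2d(P);w=np.array(CP[c]["world_to_cam"]);q=P@w[:3,:3].T+w[:3,3]
    K=np.array(CP[c]["camera_matrix"]);return np.c_[K[0,0]*q[:,0]/-q[:,2]+K[0,2],K[1,1]*-q[:,1]/-q[:,2]+K[1,2]]
def ray(px,c,z):
    w=np.linalg.inv(CP[c]["world_to_cam"]);K=np.array(CP[c]["camera_matrix"])
    d=w[:3,:3]@np.array([(px[0]-K[0,2])/K[0,0],-(px[1]-K[1,2])/K[1,1],-1]);o=w[:3,3];return o+d*(z-o[2])/d[2]
def tri(obs):
    return least_squares(lambda p:np.concatenate([proj(p,c)[0]-u for c,u in obs]),[.6,0,.15])
def boardR(yaw): return R.from_euler('z',yaw)*R.from_euler('y',-np.radians(35))
def q_wxyz(q): return R.from_quat(np.r_[q[1:],q[0]])
E
python3 - <<'E'
from h import *
L=np.array([[45,29,20],[45,-29,20],[-45,29,20],[-45,-29,20]])/1000
px=np.array([[175,266.9],[198.3,268.9],[169.7,302.9],[190.3,305.4]])
def P(v,l):return R.from_euler('z',v[2]).apply(l)+[v[0],v[1],.026]
r=least_squares(lambda v:(proj(P(v,L),"top")-px).ravel(),[.47,.33,0]);print("mod",r.x,np.degrees(r.x[2]),r.fun.reshape(-1,2).round(1))
E_=np.array([[122,29,-17],[122,-29,-17],[69,0,-17],[105,0,-17],[122,0,-17]])/1000
print("ear pred top",proj(P(r.x,E_),"top").round(1))
print("lid side",proj(P(r.x,L),"side").round(1).tolist(),proj(P(r.x,E_),"side").round(1).tolist())
# board
Lb=np.array([[-185,95,0],[-185,-95,0],[57,95,45],[57,-95,45]])/1000
# side ball
im=cv2.imread("pics/side0.png")
g=im[205:235,340:372].max(2);m=(g<60).astype(np.uint8);n,l,s,c=cv2.connectedComponentsWithStats(m);print("side blobs",s.tolist(),(c+[340,205]).round(1).tolist())
im=cv2.imread("pics/top0.png")
g=im[205:228,300:328].max(2);m=(g<28).astype(np.uint8);n,l,s,c=cv2.connectedComponentsWithStats(m);print("top blobs",s.tolist(),(c+[300,205]).round(1).tolist())
t=tri([("top",[312.7,215]),("side",[355,220])]);print("ball",t.x,t.fun)
b=ray([312.7,215],"top",.1567);print("ball@z",b,proj(b,"side"))
pb=np.array([[281.7,280],[350,279]])
for u in pb:print("bottom",ray(u,"top",.0299))
for u in([266,284],[363.3,281.7]):print("duct outer bottom",ray(u,"top",.0299+.024*.82))
E
python3 - <<'E'
import cv2,numpy as np
i=cv2.imread("pics/side0.png")
cv2.imwrite("pics/c2.png",cv2.resize(i[170:320,240:430],None,fx=4,fy=4,interpolation=cv2.INTER_CUBIC))
E
```

```text
mod [ 0.4570744   0.33979217 -0.1086209 ] -6.223519057292754 [[-0.2 -0.8]
 [-0.2  0.4]
 [-1.3 -0.2]
 [ 1.7  0.6]]
ear pred top [[183.6 237.6]
 [206.3 240.7]
 [191.4 259.8]
 [193.8 245.8]
 [194.9 239.1]]
lid side [[286.1, 183.1], [286.9, 195.0], [254.8, 185.5], [254.5, 197.6]] [[313.2, 191.4], [314.9, 203.3], [295.8, 198.7], [308.2, 197.7], [314.1, 197.3]]
side blobs [[0, 0, 32, 30, 755], [0, 0, 9, 6, 31], [8, 10, 19, 20, 174]] [[355.7, 218.9], [342.7, 206.7], [357.1, 224.3]]
top blobs [[0, 0, 28, 23, 521], [6, 4, 14, 14, 123]] [[313.7, 216.3], [312.6, 214.9]]
ball [0.61822296 0.02815661 0.15638395] [-0.03916919  0.27274583  0.25983943 -0.05841959]
ball@z [0.6187953  0.02807887 0.1567    ] [[355.52332584 219.81385664]]
bottom [0.47919938 0.10229315 0.0299    ]
bottom [ 0.48611948 -0.06557574  0.0299    ]
duct outer bottom [0.46685115 0.13861112 0.04958   ]
duct outer bottom [ 0.47869311 -0.09697833  0.04958   ]
```

View pics/c2.png

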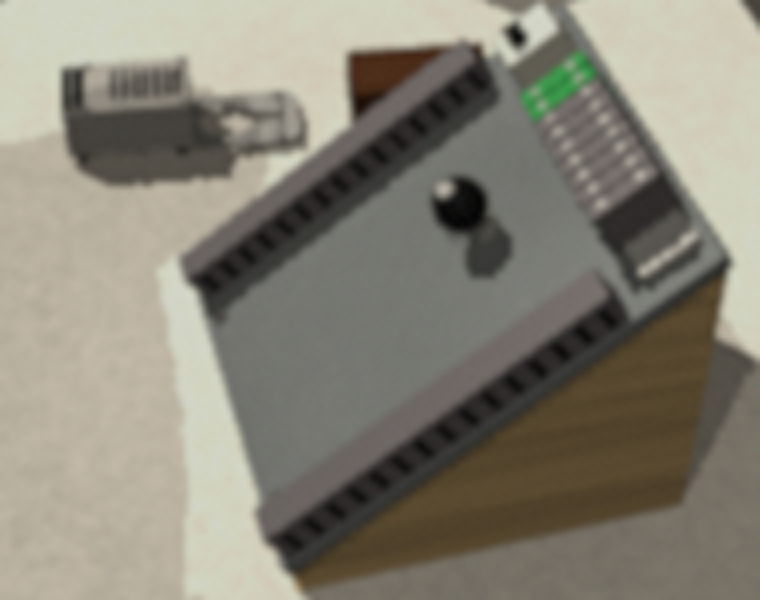

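```bash
cat >> h.py <<'E'
def delta(pc,Rc,pt,Rt):
    return (Rc.inv().apply(np.array(pt)-pc)*1000).round(1).tolist(),(Rc.inv()*Rt).as_rotvec().round(4).tolist()
def toolR(yaw): return R.from_euler('z',yaw)*R.from_euler('x',np.pi)   # x fwd, z down
E
python3 - <<'E'
from h import *
# board: unknown ball xy, yaw
def F(v):
    B=boardR(v[2]);foot=np.array([v[0],v[1],.136]);f=lambda p:B.apply(np.array(p)/1000)+foot
    e=[]
    e+=list(proj(f([0,0,25.5]),"top")[0]-[312.6,214.9]); e+=list(.7*(proj(f([0,0,25.5]),"side")[0]-[355,220]))
    e+=list((proj(f([[-185,95,0],[-185,-95,0]]),"top")-[[281.7,280],[350,279]])[:,1]*.7)
    e+=list((proj(f([[-185,120,24],[-185,-120,24],[57,120,24],[57,-120,24]]),"top")-[[266.2,283.8],[363.2,282],[260.3,195],[364.3,195]]).ravel()*.5)
    return e
r=least_squares(F,[.63,.03,.04]);print("foot",r.x,np.degrees(r.x[2]),np.round(r.fun,1))
P0=np.array([.15,-.607,.245]);R0=toolR(.2417)
print(R0.as_matrix().round(3))
for p,y in [((.36,-.45,.32),.15),((.5,-.1,.34),.0),((.457,.34,.2),-.1086)]:
    print(delta(P0,R0,p,toolR(y)))
E
```

```text
foot [0.63275492 0.02843096 0.04073475] 2.3339290164857935 [ 0.2  0.4  0.2 -0.1  0.4  0.3 -0.7  0.9  0.3  1.1 -0.8 -1.3  0.8 -2.1]
[[ 0.971  0.239  0.   ]
 [ 0.239 -0.971 -0.   ]
 [ 0.     0.    -1.   ]]
([241.5, -102.2, -75.0], [0.0, -0.0, 0.0917])
([461.2, -408.5, -95.0], [0.0, -0.0, 0.2417])
([524.7, -846.0, 45.0], [0.0, -0.0, 0.3503])
```

Emit:
move_arm(delta_rot=[[0,0,0.09],[0,0,0.09],[0,0,0.09],[0,0,0.09],[0,0,0.09],[0,0,0.24],[0,0,0.24],[0,0,0.24],[0,0,0.24],[0,0,0.24],[0,0,0.24],[0,0,0.24],[0,0,0.24],[0,0,0.24],[0,0,0.35],[0,0,0.35],[0,0,0.35],[0,0,0.35],[0,0,0.35],[0,0,0.35]], xyz=[[241,-102,-75],[241,-102,-75],[241,-102,-75],[241,-102,-75],[241,-102,-75],[461,-408,-95],[461,-408,-95],[461,-408,-95],[461,-408,-95],[461,-408,-95],[461,-408,-95],[461,-408,-95],[461,-408,-95],[461,-408,-95],[525,-846,45],[525,-846,45],[525,-846,45],[525,-846,45],[525,-846,45],[525,-846,45]], jaw=[87,87,87,87,87,87,87,87,87,87,87,87,87,87,87,87,87,87,87,87])

```text
time_s: 3.1
eef_pos: [0.4717, 0.1854, 0.2487]
tool_rot: [0.0, 0.999, -0.054, 0.0]
contact_force: [0.6, -0.7, 0.9]
finger_gap: 1.0
finger_force: 0.0
```

Emit:
move_arm(delta_rot=[[0,0,0],[0,0,0],[0,0,0]], xyz=[[0,0,0],[0,0,0],[0,0,0]], jaw=[87,87,87])

```text
time_s: 3.4
eef_pos: [0.4725, 0.1833, 0.2495]
tool_rot: [0.0, 0.999, -0.055, 0.0]
contact_force: [-0.3, -0.2, 0.2]
finger_gap: 0.997
finger_force: 0.0
```

```bash
python3 - <<'E'
from h import *
s=read_state();p=s["eef_pos"];Q=q_wxyz(s["tool_rot"]);print(p,s["q"].round(2),Q.as_matrix().round(3).tolist())
print(delta(p,Q,(.458,.34,.12),toolR(-.1086)))
print(delta(p,Q,(.458,.34,.031),toolR(-.1086)))
E
```

```text
[0.47249539 0.18326434 0.24954155] [ 0.21 -0.07  1.82 -0.    1.39  1.89] [[0.994, -0.109, 0.001], [-0.109, -0.994, -0.001], [0.001, 0.0, -1.0]]
([-31.6, -154.3, 129.4], [0.0005, -0.0009, -0.0005])
([-31.7, -154.3, 218.4], [0.0005, -0.0009, -0.0005])
```

Emit:
move_arm(delta_rot=[[0,0,0],[0,0,0],[0,0,0],[0,0,0],[0,0,0],[0,0,0]], xyz=[[-32,-154,129],[-32,-154,129],[-32,-154,129],[-32,-154,129],[-32,-154,129],[-32,-154,129]], jaw=[87,87,87,87,87,87])

```text
time_s: 4.0
eef_pos: [0.457, 0.3399, 0.1192]
tool_rot: [0.001, 0.999, -0.054, -0.001]
contact_force: [0.7, -0.0, 0.5]
finger_gap: 0.998
finger_force: 0.0
```

```bash
python3 - <<'E'
from h import *
s=read_state();p=s["eef_pos"];Q=q_wxyz(s["tool_rot"]);print(p,s["q"].round(2))
print(delta(p,Q,(.458,.34,.031),toolR(-.1086)))
a=snapshot("side");
c=cv2.resize(a[140:240,200:360],None,fx=4.5,fy=4.5,interpolation=cv2.INTER_CUBIC);cv2.imwrite("pics/g.png",c[:,:,::-1])
E
```

```text
[0.45700363 0.33989976 0.11921854] [ 0.5   0.21  1.78 -0.    1.15  2.18]
([1.1, -0.3, 88.2], [0.0016, 0.0014, -0.0])
```

View pics/g.png

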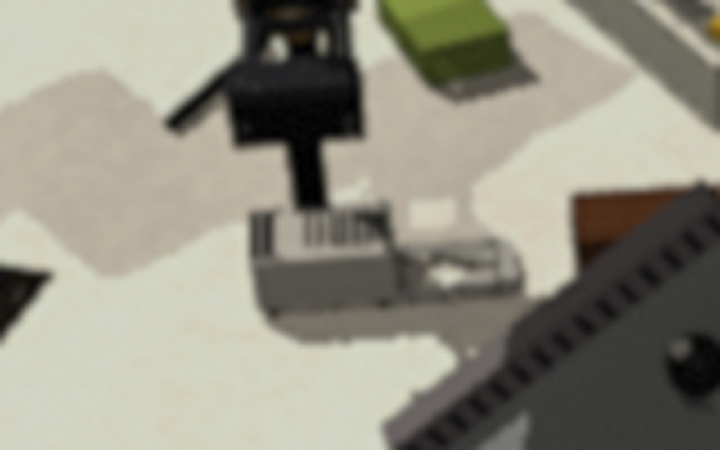

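The gripper is above the case: fingers at about (307,190) in the crop, over the lid at (320,235). Descending and gripping.

Emit:
move_arm(delta_rot=[[0,0,0],[0,0,0],[0,0,0],[0,0,0],[0,0,0],[0,0,0],[0,0,0],[0,0,0],[0,0,0],[0,0,0],[0,0,0],[0,0,0],[0,0,0],[0,0,0]], xyz=[[1,0,40],[1,0,70],[1,0,88],[1,0,88],[1,0,88],[1,0,88],[1,0,88],[1,0,88],[1,0,88],[1,0,88],[1,0,88],[1,0,88],[1,0,88],[1,0,88]], jaw=[87,87,87,87,40,40,40,40,40,40,40,40,40,40], squeeze=45)

```text
time_s: 5.45
eef_pos: [0.4583, 0.3412, 0.033]
tool_rot: [-0.0, 0.999, -0.054, 0.001]
contact_force: [-0.8, -1.1, 7.1]
finger_gap: 0.664
finger_force: 45.0
```

```bash
python3 - <<'E'
from h import *
s=read_state();p=s["eef_pos"];Q=q_wxyz(s["tool_rot"]);print(p,s["finger_gap"]*87,s["contact_force"],s["ft_torque"],Q.as_rotvec())
E
```

```text
[0.45829466 0.34119508 0.03301077] 57.732661185414706 [-0.82236183 -1.0518046   7.05557392] [-0.10415322  0.19269147 -0.08196299] [-3.13652960e+00  1.69469993e-01 -1.74348739e-03]
```

Emit:
move_arm(delta_rot=[[0,0,0],[0,0,0],[0,0,0],[0,0,0],[0,0,0],[0,0,0],[0,0,0],[0,0,0]], xyz=[[0,0,-20],[0,0,-40],[0,0,-80],[0,0,-120],[0,0,-160],[0,0,-200],[0,0,-220],[0,0,-220]], jaw=[40,40,40,40,40,40,40,40])

```text
time_s: 6.25
eef_pos: [0.4591, 0.3418, 0.2556]
tool_rot: [-0.002, 0.999, -0.054, 0.003]
contact_force: [0.5, 0.7, -2.4]
finger_gap: 0.663
finger_force: 45.0
```

```bash
python3 - <<'E'
from h import *
s=read_state();p=s["eef_pos"];Q=q_wxyz(s["tool_rot"]);print(p,s["finger_gap"]*87,s["contact_force"],s["ft_torque"])
yaw=.0407;B=boardR(yaw);foot=np.array([.6328,.0284,.136]);Rt=B*R.from_euler('x',np.pi)
# TCP in board coords: centre x=-69, z=26+7+lift
for l,x in((80,-69),(45,-69),(0,-69),(0,-105)):
    print(l,x,B.apply(np.array([x,0,33+l])/1000)+foot,delta(p,Q,B.apply(np.array([x,0,33+l])/1000)+foot,Rt))
a=snapshot("side");b=snapshot("top")
pc=proj(p,"side")[0].astype(int);print(pc,proj(p,"top"))
u=a[max(pc[1]-60,0):pc[1]+90,max(pc[0]-80,0):pc[0]+110];pt=proj(p,"top")[0].astype(int)
v=b[pt[1]-80:pt[1]+70,pt[0]-60:pt[0]+60]
print(max(pc[0]-80,0),max(pc[1]-60,0),pt-[60,80])
f=lambda i:cv2.resize(i,None,fx=2.5,fy=2.5,interpolation=cv2.INTER_CUBIC)
u,v=f(u),f(v);o=np.zeros((380,800,3),np.uint8);o[:u.shape[0],:u.shape[1]]=u;o[:v.shape[0],490:490+v.shape[1]]=v;cv2.imwrite("pics/l.png",o[:,:,::-1])
E
```

```text
[0.45914881 0.34181228 0.25558138] 57.699947515439554 [ 0.51857566  0.66236162 -2.41409383] [ 0.04227944  0.00482285 -0.02100367]
80 -69 [0.51156485 0.023463   0.18898741] ([86.1, 311.1, 65.9], [0.0423, 0.6044, -0.1449])
45 -69 [0.5316234  0.02427984 0.16031709] ([105.8, 308.2, 94.7], [0.0423, 0.6044, -0.1449])
0 -69 [0.55741297 0.02533005 0.12345524] ([131.1, 304.5, 131.7], [0.0423, 0.6044, -0.1449])
0 -105 [0.52794792 0.02413016 0.10280649] ([101.8, 309.0, 152.2], [0.0423, 0.6044, -0.1449])
[262 121] [[158.6800136  277.37770016]]
182 61 [ 98 197]
```

View pics/l.png

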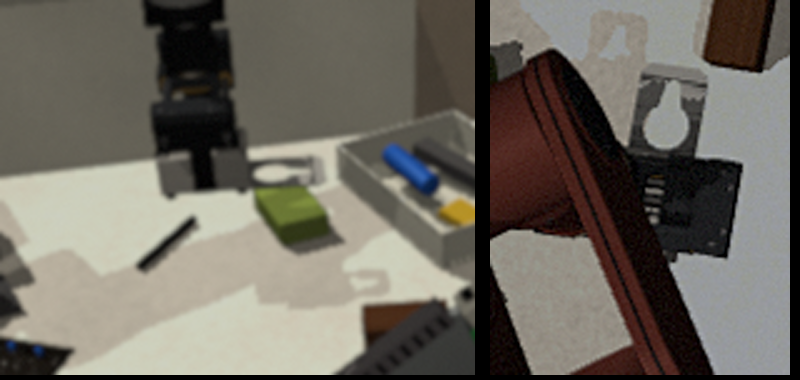

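The module is held straight in both views. The keyhole's round hole is at about side (291,130) and top (169,246). I'll check this against the prediction.

```bash
python3 - <<'E'
from h import *
s=read_state();p=s["eef_pos"];Q=q_wxyz(s["tool_rot"])
for dz in(5,7,9):
    # tool frame: module x = tool x, module z = -tool z
    f=lambda m:Q.apply((np.array(m)*[1,-1,-1]+[0,0,dz])/1000)+p
    pts=[[69,0,-17],[122,29,-17],[122,-29,-17],[45,-29,-20],[-45,-29,-20]]
    print(dz,proj(f(pts),"side").round(1).tolist(),proj(f(pts),"top").round(1).tolist())
E
```

```text
5 [[290.1, 129.9], [309.8, 123.2], [311.6, 134.0], [281.2, 137.2], [245.3, 139.8]] [[168.3, 247.6], [159.3, 221.6], [185.8, 225.2], [180.1, 260.6], [172.9, 302.5]]
7 [[290.2, 130.6], [309.8, 123.9], [311.6, 134.7], [281.3, 137.9], [245.4, 140.5]] [[168.6, 247.7], [159.6, 221.8], [186.1, 225.3], [180.3, 260.7], [173.1, 302.6]]
9 [[290.2, 131.3], [309.9, 124.6], [311.7, 135.4], [281.3, 138.7], [245.5, 141.2]] [[168.8, 247.8], [159.8, 222.0], [186.3, 225.5], [180.6, 260.8], [173.4, 302.6]]
```

Emit:
move_arm(delta_rot=[[0.005,0.08,-0.02],[0.01,0.15,-0.04],[0.02,0.23,-0.05],[0.02,0.3,-0.07],[0.03,0.38,-0.09],[0.03,0.45,-0.11],[0.04,0.53,-0.13],[0.042,0.604,-0.145],[0.042,0.604,-0.145],[0.042,0.604,-0.145],[0.042,0.604,-0.145],[0.042,0.604,-0.145]], xyz=[[10,35,0],[20,70,0],[30,105,5],[40,140,10],[50,180,20],[60,220,30],[70,260,45],[86,290,60],[86,311,66],[86,311,66],[86,311,66],[86,311,66]], jaw=[40,40,40,40,40,40,40,40,40,40,40,40])

```text
time_s: 7.55
eef_pos: [0.5092, 0.0231, 0.1851]
tool_rot: [-0.005, 0.955, 0.02, 0.297]
contact_force: [0.1, -0.5, -2.8]
finger_gap: 0.663
finger_force: 45.0
```

```bash
cat >> h.py <<'E'
YAW=.0407;FOOT=np.array([.6328,.0284,.136]);B=boardR(YAW);RT=B*R.from_euler('x',np.pi)
def inboard():
    s=read_state();p=s["eef_pos"];Q=q_wxyz(s["tool_rot"])
    print("TCP board mm",(B.inv().apply(p-FOOT)*1000).round(1),"rot err",(Q.inv()*RT).as_rotvec().round(4),"F tool",Q.inv().apply(s["contact_force"]).round(1),"T",Q.inv().apply(s["ft_torque"]).round(2),"q",s["q"].round(2),"t",s["time_s"])
    return p,Q
def mark(im,pts,x0,y0,s):
    for a in pts: cv2.circle(im,(int((a[0]-x0)*s),int((a[1]-y0)*s)),2,(255,0,0),-1)
def twoview(name,extra=None,w=80,h=100):
    a=snapshot("side");b=snapshot("top");o=np.zeros((500,800,3),np.uint8)
    f=lambda i,x,y:cv2.resize(i[y:y+h,x:x+w],(400,500),interpolation=cv2.INTER_CUBIC)
    u=f(a,315,165);v=f(b,270,160)
    if extra is not None: mark(u,proj(extra,"side"),315,165,5);mark(v,proj(extra,"top"),270,160,5)
    o[:,:400]=u;o[:,400:]=v;cv2.imwrite("pics/"+name,o[:,:,::-1])
E
python3 - <<'E'
from h import *
p,Q=inboard()
f=lambda m:Q.apply((np.array(m)*[1,-1,-1]+[0,0,7])/1000)+p
ring=[[69+20*np.cos(t),20*np.sin(t),-17] for t in np.arange(0,6.28,.785)]
twoview("v1.png",np.vstack([f(ring),f([[122,29,-17],[122,-29,-17]]),[B.apply([0,0,.0255])+FOOT]]))
print(delta(p,Q,B.apply(np.array([-69,0,78])/1000)+FOOT,RT))
E
```

```text
TCP board mm [-73.2  -0.3 111.2] rot err [0.0018 0.0079 0.0018] F tool [-1.5  0.5  2.3] T [ 0.05 -0.67 -0.03] q [-0.19 -0.45  2.36  0.21  0.65  1.2 ] t 7.55
([4.4, -0.3, 33.2], [0.0018, 0.0079, 0.0018])
```

View pics/v1.png

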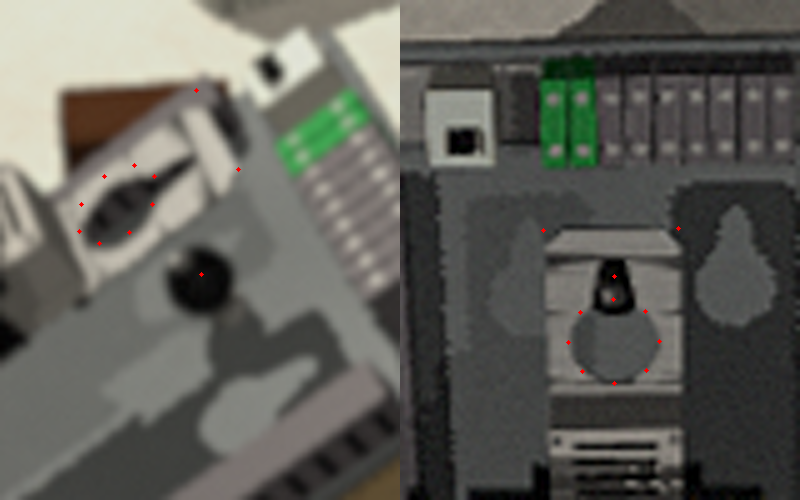

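The prediction and the picture agree: the hole is centred at (614,342) in the top half with the ball ahead at (613,285), and the module is straight. Moving down towards the ball.

Emit:
move_arm(delta_rot=[[0.002,0.008,0.002],[0.002,0.008,0.002],[0.002,0.008,0.002],[0.002,0.008,0.002],[0.002,0.008,0.002]], xyz=[[4,0,15],[4,0,33],[4,0,33],[4,0,33],[4,0,33]], jaw=[40,40,40,40,40])

```text
time_s: 8.15
eef_pos: [0.5319, 0.0237, 0.1619]
tool_rot: [-0.006, 0.953, 0.02, 0.302]
contact_force: [0.1, -0.3, -2.7]
finger_gap: 0.668
finger_force: 45.0
```

```bash
python3 - <<'E'
from h import *
p,Q=inboard()
f=lambda m:Q.apply((np.array(m)*[1,-1,-1]+[0,0,7])/1000)+p
ring=[[69+20*np.cos(t),20*np.sin(t),-17] for t in np.arange(0,6.28,.785)]
twoview("v2.png",np.vstack([f(ring),f([[122,29,-17],[122,-29,-17]])]))
print(delta(p,Q,B.apply(np.array([-69,0,34])/1000)+FOOT,RT))
E
```

```text
TCP board mm [-67.9  -0.6  79.2] rot err [ 0.0002 -0.0028  0.0005] F tool [-1.5  0.3  2.3] T [-0.02 -0.69 -0.01] q [-0.18 -0.34  2.34  0.24  0.55  1.18] t 8.15
([-1.2, -0.6, 45.2], [0.0002, -0.0028, 0.0005])
```

View pics/v2.png

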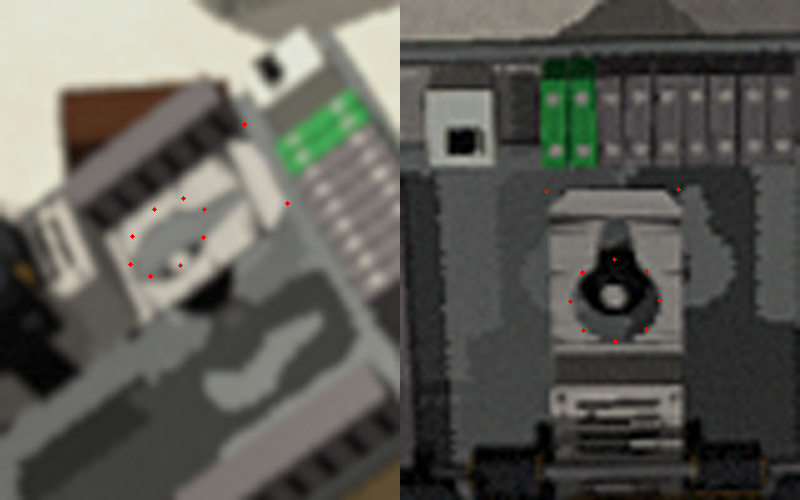

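The hole is directly above the ball: in the top half the ball is at (613,293) inside the ring at (615,300). The ear edges at 551–684 put the module about 1.5 mm too far to −y. I'll correct that while lowering partway.

Emit:
move_arm(delta_rot=[[0,-0.003,0],[0,-0.003,0],[0,-0.003,0],[0,-0.003,0],[0,-0.003,0],[0,-0.003,0]], xyz=[[-1,-1.5,5],[-1,-1.5,10],[-1,-1.5,15],[-1,-1.5,20],[-1,-1.5,24],[-1,-1.5,24]], jaw=[40,40,40,40,40,40])

```text
time_s: 8.85
eef_pos: [0.5444, 0.0253, 0.1401]
tool_rot: [-0.006, 0.954, 0.019, 0.299]
contact_force: [0.4, -0.8, -3.3]
finger_gap: 0.666
finger_force: 45.0
```

```bash
python3 - <<'E'
from h import *
p,Q=inboard()
f=lambda m:Q.apply((np.array(m)*[1,-1,-1]+[0,0,7])/1000)+p
ring=[[69+20*np.cos(t),20*np.sin(t),-17] for t in np.arange(0,6.28,.785)]
twoview("v3.png",f(ring))
print(delta(p,Q,B.apply(np.array([-69,0.8,33])/1000)+FOOT,RT))
E
```

```text
TCP board mm [-70.1   0.5  54. ] rot err [ 0.0004  0.0024 -0.0007] F tool [-1.6  0.9  2.9] T [ 0.04 -0.66  0.  ] q [-0.17 -0.26  2.32  0.25  0.49  1.17] t 8.85
([1.2, -0.4, 21.0], [0.0004, 0.0024, -0.0007])
```

View pics/v3.png

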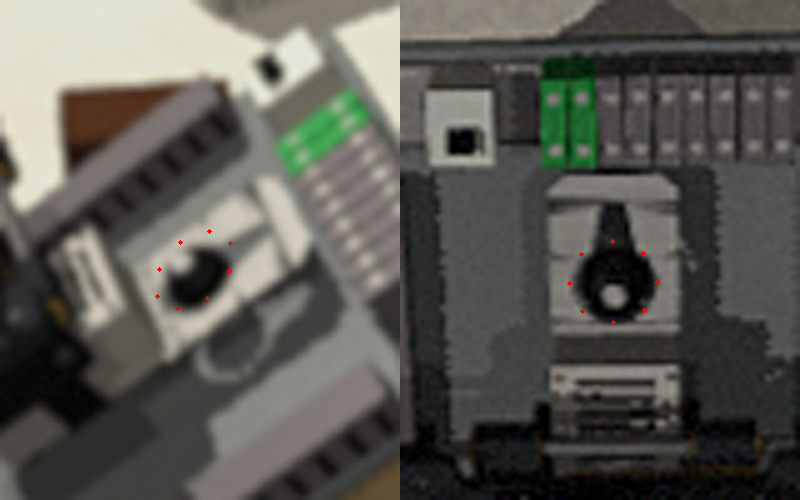

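The ball now sits through the hole in both views, at (195,278) and (614,285), and the force hasn't changed. Lowering to the board.

Emit:
move_arm(delta_rot=[[0,0.002,0],[0,0.002,0],[0,0.002,0],[0,0.002,0],[0,0.002,0],[0,0.002,0]], xyz=[[1,-0.5,5],[1,-0.5,10],[1,-0.5,14],[1,-0.5,17],[1,-0.5,19],[1,-0.5,19]], jaw=[40,40,40,40,40,40])

```text
time_s: 9.55
eef_pos: [0.5562, 0.0262, 0.1255]
tool_rot: [-0.006, 0.953, 0.019, 0.301]
contact_force: [0.3, 0.2, -3.3]
finger_gap: 0.662
finger_force: 45.0
```

```bash
python3 - <<'E'
from h import *
p,Q=inboard()
E
```

```text
TCP board mm [-68.8   0.9  35.4] rot err [ 0.0005 -0.0003 -0.0005] F tool [-1.7 -0.2  2.9] T [-0.03 -0.72  0.05] q [-0.16 -0.19  2.3   0.27  0.44  1.16] t 9.55
```

Emit:
move_arm(delta_rot=[[0,0,0],[0,0,0],[0,0,0]], xyz=[[0,0,1.5],[0,0,3],[0,0,3]], jaw=[40,40,40])

```text
time_s: 9.85
eef_pos: [0.5577, 0.0261, 0.1245]
tool_rot: [-0.006, 0.953, 0.019, 0.301]
contact_force: [-23.4, -4.3, 17.9]
finger_gap: 0.659
finger_force: 45.0
```

```bash
python3 - <<'E'
from h import *
p,Q=inboard()
E
```

```text
TCP board mm [-68.2   0.8  33.7] rot err [ 0.0005 -0.0005  0.0002] F tool [ -9.    3.4 -28.1] T [-0.18 -1.85  0.1 ] q [-0.16 -0.18  2.3   0.27  0.44  1.16] t 9.85
```

Emit:
move_arm(delta_rot=[[0,0,0],[0,0,0],[0,0,0],[0,0,0],[0,0,0],[0,0,0],[0,0,0],[0,0,0],[0,0,0],[0,0,0]], xyz=[[0,0,-1.4],[-3,0,-1.4],[-7,0,-1.4],[-11,0,-1.4],[-15,0,-1.4],[-19,0,-1.4],[-23,0,-1.4],[-27,0,-1.4],[-30,0,-1.4],[-30,0,-1.4]], jaw=[40,40,40,40,40,40,40,40,40,40])

```text
time_s: 10.85
eef_pos: [0.5321, 0.0253, 0.1069]
tool_rot: [-0.006, 0.953, 0.019, 0.301]
contact_force: [-0.8, 0.0, -2.9]
finger_gap: 0.663
finger_force: 45.0
```

```bash
python3 - <<'E'
from h import *
p,Q=inboard()
E
```

```text
TCP board mm [-99.2   1.   34. ] rot err [ 0.0005 -0.0002 -0.0007] F tool [-2.4 -0.1  1.9] T [ 0.08 -0.67 -0.02] q [-0.18 -0.22  2.37  0.31  0.41  1.11] t 10.85
```

Emit:
move_arm(delta_rot=[[0,0,0],[0,0,0],[0,0,0],[0,0,0],[0,0,0]], xyz=[[-2,0,0],[-3.5,0,0],[-5,0,0],[-6,0,0],[-6,0,0]], jaw=[40,40,40,40,40])

```text
time_s: 11.35
eef_pos: [0.5276, 0.025, 0.1038]
tool_rot: [-0.006, 0.953, 0.019, 0.301]
contact_force: [-0.4, -0.2, -3.1]
finger_gap: 0.663
finger_force: 45.0
```

```bash
python3 - <<'E'
from h import *
p,Q=inboard()
E
```

```text
TCP board mm [-104.7    0.9   34. ] rot err [ 0.0006 -0.0008 -0.0005] F tool [-2.1  0.2  2.3] T [ 0.   -0.7   0.05] q [-0.18 -0.23  2.38  0.32  0.41  1.09] t 11.35
```

Emit:
move_arm(delta_rot=[[0,0,0],[0,0,0],[0,0,0],[0,0,0]], xyz=[[-1,0,0],[-2,0,0],[-3,0,0],[-3,0,0]], jaw=[40,40,40,40])

```text
time_s: 11.75
eef_pos: [0.5263, 0.0247, 0.1034]
tool_rot: [-0.006, 0.953, 0.019, 0.302]
contact_force: [5.2, 1.0, -2.8]
finger_gap: 0.663
finger_force: 45.0
```

```bash
python3 - <<'E'
from h import *
p,Q=inboard()
E
```

```text
TCP board mm [-106.     0.7   34.4] rot err [ 0.0013 -0.0035 -0.0003] F tool [ 2.6 -0.8  5.3] T [ 0.2  -0.07 -0.08] q [-0.18 -0.23  2.39  0.33  0.4   1.09] t 11.75
```

Emit:
move_arm(delta_rot=[[0,0,0],[0,0,0],[0,0,0],[0,0,0]], xyz=[[-1,0,0],[-1,0,1],[-1,0,1.6],[-1,0,1.6]], jaw=[40,40,40,40])

```text
time_s: 12.15
eef_pos: [0.5267, 0.0246, 0.1028]
tool_rot: [-0.006, 0.953, 0.019, 0.303]
contact_force: [-17.8, -1.9, 21.4]
finger_gap: 0.661
finger_force: 45.0
```

```bash
python3 - <<'E'
from h import *
p,Q=inboard()
E
```

```text
TCP board mm [-106.     0.5   33.7] rot err [ 0.0011 -0.0043  0.0003] F tool [ -2.2   1.2 -27.8] T [ 0.18 -0.84 -0.06] q [-0.18 -0.23  2.39  0.33  0.4   1.08] t 12.15
```

The module is home against the shank (x stays at −106 under push) and down on its feet. Releasing and backing off.

Emit:
move_arm(delta_rot=[[0,0,0],[0,0,0],[0,0,0],[0,0,0],[0,0,0],[0,0,0],[0,0,0],[0,0,0],[0,0,0],[0,0,0],[0,0,0],[0,0,0]], xyz=[[0,0,-1],[0,0,-1],[0,0,-1],[0,0,-1],[0,0,-1],[0,0,-1],[0,0,-10],[0,0,-30],[0,0,-60],[0,0,-90],[0,0,-90],[0,0,-90]], jaw=[60,64,70,78,84,84,84,84,84,84,84,84])

```text
time_s: 13.35
eef_pos: [0.4743, 0.0227, 0.1752]
tool_rot: [-0.005, 0.953, 0.019, 0.303]
contact_force: [-0.3, -0.2, -0.3]
finger_gap: 0.963
finger_force: 0.0
```

```bash
python3 - <<'E'
from h import *
p,Q=inboard()
a=snapshot("side");b=snapshot("top")
for c in("side","top"):
  for t in("module_center","clamp_knob"):
    print(c,t,[(np.round(d["point"],3).tolist(),round(d["confidence"],2)) for d in find_in(t,c)[:2]])
twoview("v4.png",np.vstack([B.apply(np.array([[-60,29,46],[-60,-29,46],[17,29,9],[17,-29,9]])/1000)+FOOT]))
E
```

```text
TCP board mm [-107.4    0.7  123.1] rot err [ 0.0014 -0.004  -0.0002] F tool [-0.4  0.2  0. ] T [ 0.03 -0.38  0.06] q [-0.22 -0.58  2.46  0.24  0.67  1.17] t 13.35
side module_center [([0.538, 0.007, 0.115], 0.64)]
side clamp_knob [([0.613, 0.015, 0.167], 0.44)]
top module_center [([0.544, 0.023, 0.121], 0.9)]
top clamp_knob [([0.546, 0.022, 0.119], 0.33)]
```

View pics/v4.png

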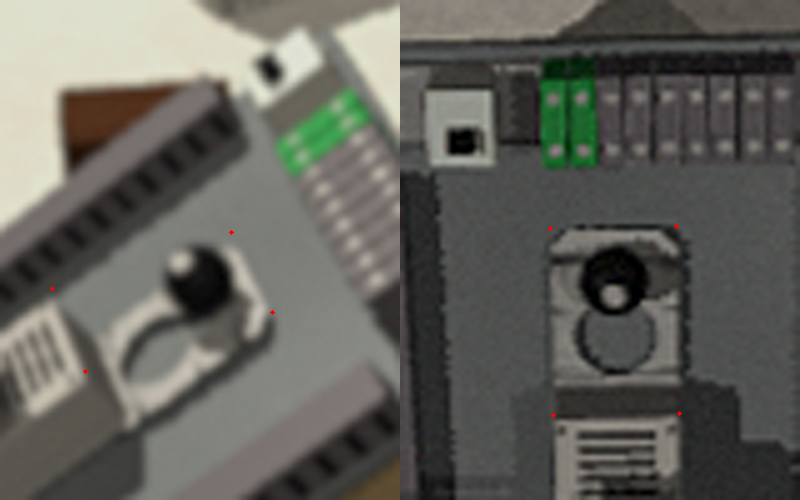

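The module stays straight in the slot: the ball at (613,280) sits at the closed end, past the open round hole at (615,335). Now the knob.

```bash
python3 - <<'E'
from h import *
p,Q=inboard()
Rk=RT*R.from_euler('z',-.75)
for z in(100,36):print(z,delta(p,Q,B.apply(np.array([-.3,1.2,z])/1000)+FOOT,Rk))
E
```

```text
TCP board mm [-109.5    1.1  121.7] rot err [ 0.0001  0.0012 -0.0007] F tool [-0.3  0.3  0. ] T [ 0.04 -0.32 -0.02] q [-0.22 -0.58  2.46  0.24  0.67  1.17] t 13.75
100 ([109.2, -0.2, 21.6], [-0.0004, 0.0012, -0.7507])
36 ([109.3, -0.2, 85.6], [-0.0004, 0.0012, -0.7507])
```

Emit:
move_arm(delta_rot=[[0,0,-0.15],[0,0,-0.3],[0,0,-0.45],[0,0,-0.6],[0,0,-0.75],[0,0,-0.75],[0,0,-0.75],[0,0,-0.75],[0,0,-0.75]], xyz=[[40,0,0],[80,0,5],[109,0,15],[109,0,22],[109,0,22],[109,0,22],[109,0,22],[109,0,22],[109,0,22]], jaw=[75,65,60,60,60,60,60,60,60])

```text
time_s: 14.65
eef_pos: [0.5755, 0.0269, 0.2188]
tool_rot: [0.105, 0.88, 0.366, 0.283]
contact_force: [-0.7, 1.0, 0.1]
finger_gap: 0.691
finger_force: 0.0
```

```bash
python3 - <<'E'
from h import *
p,Q=inboard()
Rk=RT*R.from_euler('z',-.75)
for z in(60,36):print(z,delta(p,Q,B.apply(np.array([-.3,1.2,z])/1000)+FOOT,Rk))
E
```

```text
TCP board mm [  0.5   0.9 100.7] rot err [ 0.0012 -0.001   0.7477] F tool [ 0.3 -1.  -0.4] T [ 0.19 -0.26  0.01] q [-0.15 -0.29  2.19  0.18  0.65  0.52] t 14.65
60 ([-0.4, -0.9, 40.7], [0.0015, -0.0005, -0.0023])
36 ([-0.4, -0.9, 64.7], [0.0015, -0.0005, -0.0023])
```

Descend around the ball, then close gently.

Emit:
move_arm(delta_rot=[[0.001,0,-0.002],[0.001,0,-0.002],[0.001,0,-0.002],[0.001,0,-0.002],[0.001,0,-0.002],[0.001,0,-0.002],[0.001,0,-0.002]], xyz=[[0,-1,20],[0,-1,35],[0,-1,45],[0,-1,55],[0,-1,60],[0,-1,64],[0,-1,64]], jaw=[60,60,60,60,60,60,60])

```text
time_s: 15.35
eef_pos: [0.6117, 0.0291, 0.1656]
tool_rot: [0.105, 0.88, 0.368, 0.282]
contact_force: [-0.1, -0.3, -0.3]
finger_gap: 0.688
finger_force: 0.0
```

```bash
python3 - <<'E'
from h import *
p,Q=inboard()
E
```

```text
TCP board mm [-0.3  1.6 36.3] rot err [-2.000e-04  0.000e+00  7.514e-01] F tool [-0.4  0.   0.2] T [ 0.22 -0.28  0.01] q [-0.13 -0.11  2.14  0.21  0.51  0.5 ] t 15.35
```

Emit:
move_arm(delta_rot=[[0,0,0],[0,0,0],[0,0,0],[0,0,0],[0,0,0],[0,0,0],[0,0,0],[0,0,0]], xyz=[[0,0,0],[0,0,0],[0,0,0],[0,0,0],[0,0,0],[0,0,0],[0,0,0],[0,0,0]], jaw=[45,38,33,28,26,25,25,25], squeeze=10)

```text
time_s: 16.15
eef_pos: [0.6116, 0.0293, 0.166]
tool_rot: [0.105, 0.88, 0.368, 0.282]
contact_force: [-4.1, 2.1, 2.6]
finger_gap: 0.36
finger_force: 10.0
```

```bash
python3 - <<'E'
from h import *
p,Q=inboard();s=read_state();print(s["finger_gap"]*87,s["finger_force"])
E
```

```text
TCP board mm [-0.1  1.8 36.7] rot err [-2.000e-04 -4.000e-04  7.516e-01] F tool [ 0.2 -2.9 -4.5] T [ 0.55 -0.17  0.02] q [-0.13 -0.11  2.14  0.21  0.51  0.5 ] t 16.15
31.32988203477727 10.000239908695221
```

The opening of 31.3 mm with an axial push-back means the pads sit slightly above the widest part. Reopen, go 3 mm lower, and regrip.

Emit:
move_arm(delta_rot=[[0,0,0],[0,0,0],[0,0,0],[0,0,0],[0,0,0],[0,0,0]], xyz=[[0,0,0],[0,-0.5,0],[0,-0.5,1],[0,-0.5,2],[0,-0.5,3],[0,-0.5,3]], jaw=[38,40,40,40,40,40])

```text
time_s: 16.75
eef_pos: [0.6131, 0.0295, 0.163]
tool_rot: [0.105, 0.88, 0.368, 0.282]
contact_force: [-0.6, -0.1, 0.5]
finger_gap: 0.46
finger_force: 0.0
```

```bash
python3 - <<'E'
from h import *
p,Q=inboard()
E
```

```text
TCP board mm [-0.6  1.9 33.4] rot err [-1.000e-04 -0.000e+00  7.515e-01] F tool [-0.2 -0.1 -0.8] T [ 0.22 -0.25 -0.02] q [-0.13 -0.1   2.14  0.21  0.51  0.5 ] t 16.75
```

Emit:
move_arm(delta_rot=[[0,0,0],[0,0,0],[0,0,0],[0,0,0],[0,0,0],[0,0,0]], xyz=[[0,0,0],[0,0,0],[0,0,0],[0,0,0],[0,0,0],[0,0,0]], jaw=[33,28,26,25,25,25], squeeze=12)

```text
time_s: 17.35
eef_pos: [0.6132, 0.0294, 0.1634]
tool_rot: [0.105, 0.88, 0.368, 0.282]
contact_force: [0.5, -1.0, -0.3]
finger_gap: 0.359
finger_force: 12.0
```

```bash
python3 - <<'E'
from h import *
p,Q=inboard();s=read_state();print(s["finger_gap"]*87,s["finger_force"])
E
```

```text
TCP board mm [-0.3  1.8 33.6] rot err [ 3.000e-04 -6.000e-04  7.515e-01] F tool [-0.6  0.9  0.6] T [ 0.01 -0.35 -0.01] q [-0.13 -0.1   2.14  0.21  0.51  0.5 ] t 17.35
31.243518112720974 11.999923288822174
```

Grip is balanced now (axial and lateral force about zero). Turning clockwise.

Emit:
move_arm(delta_rot=[[0,0,0],[0,0,0.1],[0,0,0.2],[0,0,0.3],[0,0,0.4],[0,0,0.5],[0,0,0.6],[0,0,0.7],[0,0,0.8],[0,0,0.9],[0,0,0.9]], xyz=[[0,0,0],[0,0,0.1],[0,0,0.3],[0,0,0.4],[0,0,0.5],[0,0,0.7],[0,0,0.8],[0,0,0.9],[0,0,1],[0,0,1],[0,0,1]], jaw=[25,25,25,25,25,25,25,25,25,25,25], squeeze=25)

```text
time_s: 18.45
eef_pos: [0.6142, 0.0284, 0.1626]
tool_rot: [-0.028, 0.952, -0.053, 0.3]
contact_force: [5.3, -5.8, -3.2]
finger_gap: 0.355
finger_force: 25.7
```

```bash
python3 - <<'E'
from h import *
p,Q=inboard();s=read_state();print(s["finger_gap"]*87,s["finger_force"])
E
```

```text
TCP board mm [ 0.1  0.8 32.4] rot err [ 0.0016 -0.0017 -0.1514] F tool [3.2 5.6 5.6] T [-0.94  0.09  0.04] q [-0.13 -0.1   2.14  0.21  0.5   1.4 ] t 18.45
30.87095043748248 25.707277558258284
```

Emit:
move_arm(delta_rot=[[0,0,0.1],[0,0,0.2],[0,0,0.3],[0,0,0.4],[0,0,0.4]], xyz=[[0,0.2,0.2],[0,0.4,0.4],[0,0.4,0.6],[0,0.4,0.7],[0,0.4,0.7]], jaw=[25,25,25,25,25])

```text
time_s: 18.95
eef_pos: [0.6145, 0.0279, 0.1622]
tool_rot: [-0.087, 0.923, -0.241, 0.289]
contact_force: [1.5, -7.7, -1.0]
finger_gap: 0.353
finger_force: 25.3
```

```bash
python3 - <<'E'
from h import *
p,Q=inboard();s=read_state();print(s["finger_gap"]*87,s["ft_torque"])
E
```

```text
TCP board mm [ 0.1  0.2 32. ] rot err [ 0.0016 -0.0021 -0.5504] F tool [4.4 6.4 1.5] T [-1.15  0.35 -0.07] q [-0.13 -0.1   2.14  0.21  0.5   1.8 ] t 18.95
30.716866108301968 [-1.00362323  0.26308077 -0.61429989]
```

Emit:
move_arm(delta_rot=[[0,0,0.1],[0,0,0.2],[0,0,0.3],[0,0,0.3]], xyz=[[0,0,0],[0,0,0],[0,0,0],[0,0,0]], jaw=[25,25,25,25])

```text
time_s: 19.35
eef_pos: [0.6139, 0.028, 0.1618]
tool_rot: [-0.129, 0.877, -0.376, 0.272]
contact_force: [-4.7, -6.7, 2.1]
finger_gap: 0.351
finger_force: 25.2
```

```bash
python3 - <<'E'
from h import *
p,Q=inboard();s=read_state();print(s["finger_gap"]*87,s["ft_torque"])
E
```

```text
TCP board mm [-0.7  0.4 32. ] rot err [ 1.500e-03 -6.000e-04 -8.505e-01] F tool [ 3.   6.4 -4.6] T [-1.21  0.39 -0.04] q [-0.13 -0.1   2.14  0.21  0.5   2.1 ] t 19.35
30.553528856302147 [-0.94221667  0.61351868 -0.58837002]
```

Emit:
move_arm(delta_rot=[[0,0,0.1],[0,0,0.2],[0,0,0.3],[0,0,0.4]], xyz=[[0,0.4,0.2],[0,0.4,0.2],[0,0.4,0.2],[0,0.4,0.2]], jaw=[25,25,25,25], squeeze=35)

```text
time_s: 19.75
eef_pos: [0.6135, 0.0284, 0.1614]
tool_rot: [-0.181, 0.784, -0.543, 0.24]
contact_force: [-5.8, -2.8, 4.6]
finger_gap: 0.351
finger_force: 36.2
```

```bash
python3 - <<'E'
from h import *
for i in range(3):
  p,Q=inboard();s=read_state();print(s["finger_gap"]*87,s["effort"][5]);snapshot("top")
E
```

```text
TCP board mm [-1.3  0.8 31.9] rot err [ 1.0000e-03  1.0000e-04 -1.2509e+00] F tool [ 1.8  2.9 -7.1] T [-0.79 -0.01  0.08] q [-0.13 -0.1   2.14  0.21  0.5   2.5 ] t 19.75
30.563221083940103 -1.2491019442677498
TCP board mm [-1.3  0.9 31.9] rot err [ 8.0000e-04  3.0000e-04 -1.2574e+00] F tool [ 2.5  3.4 -7.5] T [-0.94  0.27  0.17] q [-0.13 -0.1   2.14  0.21  0.5   2.5 ] t 19.8
30.298119864230443 -0.4121510870754719
TCP board mm [-1.3  1.  31.9] rot err [ 7.0000e-04  5.0000e-04 -1.2511e+00] F tool [ 2.3  3.5 -7.5] T [-0.92  0.22  0.11] q [-0.13 -0.1   2.14  0.21  0.5   2.5 ] t 19.85
29.871785903118536 0.7464061304926872
```

The gap is shrinking and the torque reading doesn't settle it, so I'll regrip and check the stop with a second turn.

Emit:
move_arm(delta_rot=[[0,0,0],[0,0,0],[0,0,0],[0,0,-0.14],[0,0,-0.28],[0,0,-0.42],[0,0,-0.56],[0,0,-0.7],[0,0,-0.84],[0,0,-0.98],[0,0,-1.12],[0,0,-1.26],[0,0,-1.4],[0,0,-1.54],[0,0,-1.68],[0,0,-1.8],[0,0,-1.9],[0,0,-1.9],[0,0,-1.9]], xyz=[[0,0,0],[0,0,0],[0,0,0],[0,0,-2],[0,0,-2],[0,0,-2],[0,0,-2],[0,0,-2],[0,0,-2],[0,0,-2],[0,0,-2],[0,0,-2],[0,0,-2],[0,0,-2],[0,0,-2],[0,0,-2],[0,0,-2],[0,0,-2],[0,0,-2]], jaw=[34,40,45,45,45,45,45,45,45,45,45,45,45,45,45,45,45,45,45])

```text
time_s: 21.8
eef_pos: [0.6126, 0.029, 0.1628]
tool_rot: [0.09, 0.898, 0.322, 0.287]
contact_force: [0.6, 0.3, -0.4]
finger_gap: 0.52
finger_force: 0.0
```

```bash
python3 - <<'E'
from h import *
p,Q=inboard()
Rk=RT*R.from_euler('z',-.65)
print(delta(p,Q,B.apply(np.array([-.4,1.2,32])/1000)+FOOT,Rk))
for c in("side","top"):
    im=snapshot(c);im=im.astype(int)
    print(c,[(np.round(d["point"],3).tolist(),round(d["confidence"],2)) for d in find_in("module_center",c)[:2]])
E
```

```text
TCP board mm [-1.2  1.4 33.5] rot err [-4.000e-04  1.000e-04  6.488e-01] F tool [ 0.4 -0.1  0.7] T [ 0.15 -0.31  0.03] q [-0.13 -0.1   2.14  0.21  0.51  0.6 ] t 21.8
([0.5, 0.7, 1.5], [-0.0004, 0.0, -0.0012])
side [([0.532, 0.01, 0.112], 0.61)]
top [([0.629, 0.043, 0.148], 0.4)]
```

Emit:
move_arm(delta_rot=[[0,0,0],[0,0,0],[0,0,0],[0,0,0],[0,0,0],[0,0,0],[0,0,0]], xyz=[[0,0.5,1],[0,0.5,2],[0,0.5,2],[0,0.5,2],[0,0.5,2],[0,0.5,2],[0,0.5,2]], jaw=[40,36,30,25,25,25,25], squeeze=25)

```text
time_s: 22.7
eef_pos: [0.614, 0.0287, 0.1614]
tool_rot: [0.09, 0.897, 0.324, 0.287]
contact_force: [-1.3, 2.0, 0.0]
finger_gap: 0.352
finger_force: 25.2
```

```bash
python3 - <<'E'
from h import *
for i in range(2):
  p,Q=inboard();s=read_state();print(s["finger_gap"]*87,s["effort"][5]);snapshot("top")
E
```

```text
TCP board mm [-0.8  1.1 31.6] rot err [-4.000e-04  0.000e+00  6.515e-01] F tool [ 0.5 -2.2 -0.7] T [ 0.63 -0.22 -0.02] q [-0.13 -0.1   2.14  0.21  0.5   0.59] t 22.7
30.65646237155721 0.033200072357431054
TCP board mm [-0.8  1.1 31.6] rot err [-4.000e-04  0.000e+00  6.515e-01] F tool [-0.5 -3.6 -1.6] T [ 0.66 -0.16 -0.01] q [-0.13 -0.1   2.14  0.21  0.5   0.59] t 22.75
30.37995121010447 0.03250042092986405
```

Emit:
move_arm(delta_rot=[[0,0,0.05],[0,0,0.1],[0,0,0.15],[0,0,0.2],[0,0,0.2]], xyz=[[0,0,0],[0,0,0],[0,0,0],[0,0,0],[0,0,0]], jaw=[25,25,25,25,25])

```text
time_s: 23.3
eef_pos: [0.6133, 0.0281, 0.1609]
tool_rot: [0.061, 0.925, 0.233, 0.293]
contact_force: [-6.9, -1.2, 2.3]
finger_gap: 0.347
finger_force: 26.3
```

```bash
python3 - <<'E'
from h import *
for i in range(4):
  p,Q=inboard();s=read_state();print(s["finger_gap"]*87,s["effort"][5]);snapshot("top")
E
```

```text
TCP board mm [-1.7  0.5 31.5] rot err [1.000e-04 1.900e-03 4.519e-01] F tool [-4.3 -1.  -5.9] T [ 0.31 -1.05 -0.46] q [-0.14 -0.1   2.14  0.21  0.5   0.79] t 23.3
30.175670465355296 0.9444991126656532
TCP board mm [-1.6  0.5 31.6] rot err [1.000e-04 1.900e-03 4.529e-01] F tool [-4.  -0.9 -5.9] T [ 0.31 -1.02 -0.44] q [-0.14 -0.1   2.14  0.21  0.5   0.79] t 23.35
30.722217379935206 0.6085093505680561
TCP board mm [-1.6  0.5 31.5] rot err [1.000e-04 1.900e-03 4.531e-01] F tool [-4.9 -1.3 -5.6] T [ 0.32 -1.01 -0.49] q [-0.14 -0.1   2.14  0.21  0.5   0.79] t 23.4
30.61987999941551 0.49931908026337624
TCP board mm [-1.7  0.5 31.5] rot err [1.000e-04 1.900e-03 4.531e-01] F tool [-3.1 -1.3 -5.8] T [ 0.28 -1.01 -0.49] q [-0.14 -0.1   2.14  0.21  0.5   0.79] t 23.45
30.47204396671552 0.4752718470990658
```

The torque has jumped to −0.47 N·m against a firm stop, so the knob is tight. Releasing and retracting.

Emit:
move_arm(delta_rot=[[0,0,0],[0,0,0],[0,0,0],[0,0,0],[0,0,0],[0,0,0],[0,0,0],[0,0,0],[0,0,0],[0,0,0],[0,0,0],[0,0,0],[0,0,0]], xyz=[[0,0,0],[0,0,0],[0,0,0],[0,0,0],[0,0,-10],[0,0,-30],[0,0,-60],[0,0,-100],[0,0,-140],[0,0,-180],[0,0,-200],[0,0,-200],[0,0,-200]], jaw=[34,42,52,60,60,60,60,60,60,60,60,60,60])

```text
time_s: 24.8
eef_pos: [0.4994, 0.0239, 0.3255]
tool_rot: [0.062, 0.925, 0.232, 0.295]
contact_force: [0.3, 0.3, -0.6]
finger_gap: 0.689
finger_force: 0.0
```

```bash
python3 - <<'E'
from h import *
p,Q=inboard()
twoview("v5.png",np.vstack([B.apply(np.array([[-60,29,46],[-60,-29,46],[17,29,9],[17,-29,9]])/1000)+FOOT]))
a=cv2.imread("pics/v4.png",0).astype(np.float32);b=cv2.imread("pics/v5.png",0).astype(np.float32)
for n,(y0,y1,x0,x1) in dict(side=(230,430,0,300),top_ear=(215,390,530,700),top_case=(390,500,530,700)).items():
    u,v=a[y0:y1,x0:x1],b[y0:y1,x0:x1];print(n,cv2.phaseCorrelate(u,v,cv2.createHanningWindow(u.shape[::-1],cv2.CV_32F)),np.abs(u-v).mean())
for c in("side","top"):
  for t in("module_center","clamp_knob","parts_bin","wood_block","screwdriver"):
    print(c,t,[(np.round(d["point"],3).tolist(),round(d["confidence"],2)) for d in find_in(t,c)[:1]])
E
```

```text
TCP board mm [ -0.6   0.9 231.7] rot err [ 0.0005 -0.0013  0.4515] F tool [ 0.  -0.3  0.6] T [ 0.15 -0.33  0.  ] q [-0.2  -0.63  2.21  0.17  0.97  0.83] t 24.8
side ((0.009980914422385467, -0.07763430215392475), 0.777657618077596) 4.79233
top_ear ((0.10039307515276619, -0.12351779344972158), 0.6208685518194128) 5.110891
top_case ((0.0009842446398806715, 0.2038162021671397), 0.5076500834359063) 18.35877
side module_center []
side clamp_knob [([0.611, 0.019, 0.166], 0.59)]
side parts_bin [([0.428, -0.312, 0.011], 0.63)]
side wood_block [([0.637, 0.325, 0.037], 0.6)]
side screwdriver [([0.685, -0.346, 0.022], 0.66)]
top module_center [([0.571, 0.027, 0.129], 0.7)]
top clamp_knob [([0.616, 0.028, 0.169], 0.66)]
top parts_bin [([0.429, -0.325, 0.005], 0.57)]
top wood_block [([0.664, 0.314, 0.042], 0.84)]
top screwdriver [([0.678, -0.333, 0.024], 0.94)]
```

```bash
python3 -c "
from workcell import *
print(close_job())"
```

```text
the job is handed in; nothing more can be done
None
```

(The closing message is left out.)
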